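# Set the collimator carriage to the gauge bar on a survey-instrument calibration bench

## Task

Set up the calibration bench with the blue gauge bar: lift the blue bar from its stand and lay it in the two V-rests in front of the fixed head, then slide the collimator carriage along the rail up to it, so that the bar is held between the head's anvil and the carriage's spring probe with the probe clearly pressed in by a few millimetres. Be gentle: do not ram the bar or touch the collimator tube with the robot, and leave the red bar and everything else on the table where it is.

Things in the scene. Friction and masses are not known exactly. Their poses are not given: they have to be found in the camera images.
- bench: Calibration bench, fixed to the table: a straight aluminium rail 680 long (its own y), 80 wide (x), top face 50 above the table, black end caps. Origin: centre of its underside, on the table. Its y axis runs along the rail from the carriage towards the fixed head, its x axis points away from the robot, z up.
- carriage (a joint): Carriage position along the rail, in m: at 0 its centre is at y = -0.270 in the bench's frame; grows to 0.285 towards the fixed head (+y). The carriage is a dark saddle 86 x 90 (along y) x 20 high on the rail, with a grey column that carries the collimator tube. About 7 N of friction brakes it and it stays where it is left.
- grip (a point): Point in the carriage's red pinch grip, a lug on the robot's side (bench -x) 18 wide along the rail, 36 high, 37 long; the point is 14 from its outer end, half-way up, 77 above the table, 64 from the rail's centre line. The tube overhangs it: a gripper straight down cannot reach it. Lean the tool 25 to 45 degrees, its body on the robot's side, fingers down and away, closing along the rail.
- collimator: Green collimator tube on the carriage, 140 long along the rail, 120 in diameter (128 at its end rings), axis 190 above the table: its underside is 130 above the table (126 at the rings). Origin: its centre, straight above the rail's centre line. Delicate: not to be touched by the robot.
- probe_tip (a point): Centre of the front face of the brass probe tip (17 in diameter) that sticks out of the carriage towards the fixed head, 85 from the carriage's centre when not pressed, axis 100 above the table, over the rail's centre line.
- probe (a joint): How far the spring probe is pressed into the carriage, in m: 0 free, 0.007 fully in. Spring force about 1 N at first, 9 N fully in. If the carriage is let go with the probe fully in, the spring pushes the carriage back until friction holds it, at 4 to 5 mm. More than 20 N on the bar spoils the setting.
- head: Fixed head on the rail: ivory block 56 wide, 60 along the rail, 82 high. Origin: on the rail's top, in the plane of the face towards the carriage (y = 0; the block lies at +y); axes as the bench's. A steel anvil, 22 in diameter, axis 100 above the table, sticks out of that face (towards -y) by 6 to 28, each time differently: how far is not reported.
- rests: Two ivory V-rests on the rail, 48 either side of this origin along the rail, each 14 thick, for a 24 bar along the rail, axis 100 above the table (50 above this origin). 45 degree sides, mouth 50 wide, upper edges 5 above the bar's axis. Origin: on the rail's top, 100 before the head's face; axes as the bench's. A bar centre 113 to 117 before the face is clear of the anvil; pushed, the bar slides.
- blue_bar_centre (a point): Centre of the blue gauge bar: hollow steel bar 160 long along its own y axis, 24 in diameter, with domed brass ends and a flush blue band 60 long round its middle, about 0.2 kg. It lies in the wooden stand, centre 62 above the table.
- red_bar_centre (a point): Centre of the red gauge bar, not wanted: 125 long along its own y axis, 24 in diameter, red band 60 long. It lies beside the blue one in the stand, 84 away, parallel to it; which is on which side changes.
- stand: Wooden gauge stand, fixed: base 150 x 150 x 16 with four V-rests that hold the two bars along its y axis at x = -0.042 and +0.042, axes 62 above the table. Origin: centre of its underside.
- tribrach: Bystander: loose green tribrach (round levelling base with three foot screws), 120 in diameter, 56 high. Origin: centre of its underside.
- prism: Bystander: loose yellow round reflector prism lying on its back, 86 in diameter, 50 high. Origin: centre of its underside.
- screwdriver: Bystander: loose screwdriver with red handle, 190 long along its x axis, 26 high. Origin: its middle, on the table.
- blower: Bystander: loose black rubber lens blower standing upright, 56 in diameter, 86 high. Origin: centre of its underside.
Mind the look-alikes: they are no part of the job. Leave any green or purple look-alike of the part that bears blue_bar_centre alone.

How it is judged:
On the way, in this order (a step that is already met when the one before it is completed fails the run):
1. the blue bar lies in the two V-rests, let go, the probe not yet pressed (horizontal distance between blue_bar_centre and rests below 0.03 m and z of blue_bar_centre in the frame of rests between 0.047 and 0.053 m and angle between the y axis of blue_bar_centre and the y axis of rests, either way round below 0.04 rad and contact force between the fingers and blue_bar below 0.1 N and value of joint probe below 0.001 m), for 0.2 s.
2. the bar is held between the anvil and the probe, the probe pressed in by more than 1.5 mm (value of joint probe above 0.0015 m and contact force between blue_bar and head above 0.3 N and contact force between blue_bar and carriage above 0.3 N), for 0.2 s.
At the end, for the whole second after the job is handed in: The blue bar lies in both V-rests (centre within 30 mm of the rests' middle, within 3 mm of the resting height, within 0.04 rad of the rail), touches the head's anvil and the carriage's probe, and the probe is pressed in by more than 1.5 mm; bar and carriage at rest (all of step 2 and horizontal distance between blue_bar_centre and rests below 0.03 m and z of blue_bar_centre in the frame of rests between 0.047 and 0.053 m and angle between the y axis of blue_bar_centre and the y axis of rests, either way round below 0.04 rad and linear speed of blue_bar below 0.005 m/s and velocity of joint carriage between -0.003 and 0.003 m/s).
It fails at once if the bar is rammed: more than 20 N between bar and carriage or bar and head (contact force between blue_bar and carriage above 20 N or contact force between blue_bar and head above 20 N).
It fails at once if the robot touches the collimator tube (contact force between any of the fingers, the arm and collimator above 2 N).
It fails at once if the red bar or another thing on the table is disturbed by more than 30 mm (distance of any of red_bar_centre, tribrach, prism, screwdriver, blower from where it was at the start of the episode above 0.03 m).
It also fails if it takes over 56 s, if anything falls off the work surface, if the arm or the gripper's body presses on something with over 40 N, if the wrist force passes 120 N, or if a joint passes its speed limit or range.

## Robot

A 6-joint arm with a two-finger parallel gripper is mounted at the origin on the work surface. World frame = base frame: x ahead of the robot, y to its left, z up, the work surface at z = 0. Lengths are in m, angles in rad, forces in N, time in s.
With the tool pointing down it reaches from about 0.375 to 0.9 m from the base axis. Payload 3.1 kg.
Tool frame: the origin (TCP) lies at the very end of the fingers, on their centre line; the grasp point (between the pads) lies 19 mm behind it; z points along the fingers, y is the line along which they close (so a half turn about z gives the same grasp; the last joint's range is limited). The gripper opens to 87 mm and grips with 3 to 60 N. Pads are 19 mm wide; open, the fingers measure 117 mm over their backs; the gripper's body (75 mm by 190 mm) begins 51 mm behind the grasp point.
Start: joints at [-1.409, 0.527, 1.433, -0, 1.181, -0.178], TCP at [0.209, -0.589, 0.185] pointing down, gripper open.
Joint ranges: [-3.08, 3.08], [-0.75, 2.2], [0.22, 2.44], [-1.43, 4.57], [0, 2.65], [-2.85, 2.85]. Speed limits (rad/s): [2.79, 2.79, 3.14, 3.14, 3.14, 3.14].

## Interface

Orientations are given as a unit quaternion [x, y, z, w].
In Python, from rig import status, viewer, robot gives the robot as it stands.
- The arm moves only by the tool arm_command, never from a script. Its arguments are lists of equal length, an entry for each row: "delta_rot": the turn, a rotation vector about the tool's x, y, z in degrees, a list of three; "delta_pos": the shift along the tool's x, y, z in m, a list of three; "gripper": the closure, from -1 (fully open) to 1 (shut). In form: {"delta_rot": [[rx, ry, rz], ...], "delta_pos": [[dx, dy, dz], ...], "gripper": [gripper, ...]}. A call has 1 to 12 rows; each row is the pose to reach, as a shift and turn from the pose commanded when the call began, along the tool's axes at that moment; what a row does not reach only later rows make up. A row lasts 1/12 s, in which the tool goes at most 41.7 mm and 7.16 degrees, less where a joint would pass 70% of its speed; a pose out of reach is approached as far as the arm can. A call with a gripper value outside its range is refused whole. The fingers move at their own pace and stop on an object; "grip_force" is the grip in N (left out, the last holds). Time passes only in rows, so rows that repeat a pose let the fingers close. It gives the time, the measured TCP pose, the force, the opening and the grip force at its end, in the units of the state.
- status.get_obs(): the state, without advancing time (a new reading comes with each control period).
- viewer.camera(name): name is "scene" or "top"; returns a dict with "pixels" (420x560x3 uint8, blue, green, red), "fx", "fy", "cx", "cy" (pixels), "k1" (the pictures are not rectified: a ray, as slopes to the right and down, at radius r is drawn at 1 + k1 r^2 times it, then the intrinsics apply), "pose" (4x4, takes a point from camera to world coordinates). Camera axes: x right, y down, z forward; pixel columns grow to the right and rows downward; lengths in m; the calibration is good to about 2 mm. A picture is of the moment at which its call begins. There is no depth.
- robot.hand_in(): hands the job in; it is judged then, once.
The state is a dict: "time": time; "q": joint angles; "joint_velocities": joint speeds; "joint_torque": joint torques, N m; "position": TCP position; "tool_rot": TCP orientation; "ft_force": force on the tool from outside, world axes, zero at the start; "moment": the same for the moment, N m; "grip_width": finger opening in m; "grip_force": force on a finger pad.
Only numpy, scipy, OpenCV 4.12 (cv2) and the standard library are available. Lean on these libraries where they do the work, as an engineer would, in place of code of your own. Each camera call takes 0.05 s, during which the arm holds its last target. There are 200 camera calls.

## Working session

There is one attempt and no reset: what is moved stays moved. The work goes in short steps, Python scripts to look and compute and a tool call to move; the robot and the scene stay as the last step left them, time stands still between calls to the robot, and variables do not carry over. Pictures are saved under pics/ and viewed, at most 10 in all, crops included, and the job is handed in when it is done.

Besides the shell and the picture viewer there is one more tool, called as name(argument=value, ...) on one line, values as JSON. arm_command: Moves the arm, as the interface text tells. Its arguments: {"type":"object","properties":{"delta_rot":{"type":"array","items":{"type":"array","items":{"type":"number"}}},"delta_pos":{"type":"array","items":{"type":"array","items":{"type":"number"}}},"gripper":{"type":"array","items":{"type":"number"}},"grip_force":{"type":"number"}},"required":["delta_rot","delta_pos","gripper"]}

```bash
mkdir -p pics; cat > h.py <<'E'
import numpy as np, cv2
from rig import status, viewer, robot
def cam(n,save=None):
    c=viewer.camera(n)
    if save: cv2.imwrite('pics/'+save,c['pixels'])
    return c
def ray(c,u,v):
    x=(u-c['cx'])/c['fx'];y=(v-c['cy'])/c['fy']
    a=x;b=y
    for _ in range(20):
        s=1+c['k1']*(a*a+b*b); a=x/s;b=y/s
    P=np.array(c['pose']); return P[:3,3],P[:3,:3]@np.array([a,b,1.])
def onz(c,u,v,z):
    o,d=ray(c,u,v); return o+d*(z-o[2])/d[2]
def proj(c,p):
    P=np.array(c['pose']); q=P[:3,:3].T@(np.array(p)-P[:3,3]); a,b=q[:2]/q[2]; s=1+c['k1']*(a*a+b*b)
    return c['cx']+c['fx']*a*s, c['cy']+c['fy']*b*s
def blobs(c,h0,h1,smin=100,vmin=50,amin=40):
    hsv=cv2.cvtColor(c['pixels'],cv2.COLOR_BGR2HSV)
    m=cv2.inRange(hsv,(h0,smin,vmin),(h1,255,255))
    out=[]
    for k in cv2.findContours(m,cv2.RETR_EXTERNAL,cv2.CHAIN_APPROX_NONE)[0]:
        if cv2.contourArea(k)>amin: out.append((cv2.contourArea(k),cv2.minAreaRect(k)))
    return out
E
python3 - <<'E'
from h import *
for n in('scene','top'):
    c=cam(n,n+'0.png'); print(n,c['fx'],c['k1'],np.round(c['pose'],3).tolist())
print(status.get_obs())
E
```

```text
scene 389.67340003293657 -0.060837221608962544 [[-0.752, 0.396, -0.527, 0.987], [0.659, 0.474, -0.583, 0.724], [0.019, -0.786, -0.618, 0.744], [0.0, 0.0, 0.0, 1.0]]
top 465.4531293189367 0.025634857787238872 [[-0.011, -0.99, 0.138, 0.294], [-0.999, 0.015, 0.029, 0.112], [-0.03, -0.138, -0.99, 1.425], [0.0, 0.0, 0.0, 1.0]]
{'time': 0.1, 'q': array([-1.40849912e+00,  5.28320475e-01,  1.43375406e+00,  1.31425516e-05,
        1.18140346e+00, -1.78526763e-01]), 'joint_velocities': array([-1.66985183e-04, -1.07732209e-03, -3.73773609e-03,  1.44450174e-04,
       -8.30874954e-04, -2.19785523e-05]), 'joint_torque': array([ 1.31764773e-04, -4.40984237e+01, -1.77151287e+01,  6.34513004e-02,
        5.33836358e-02, -3.51773292e-05]), 'position': array([ 0.20881323, -0.58832559,  0.18370835]), 'tool_rot': array([ 9.85514969e-01,  1.69585843e-01,  1.37262630e-05, -9.42589298e-04]), 'ft_force': array([0.06541963, 0.05914091, 1.16491756]), 'moment': array([ 0.012419  ,  0.0446352 , -0.01799504]), 'grip_force': 0.0, 'grip_width': 0.08685007528542384}
```

View pics/scene0.png

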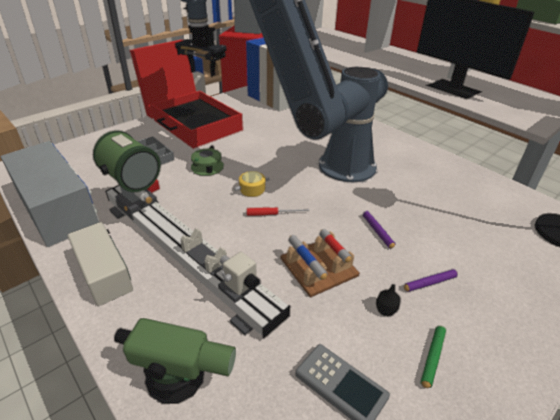

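View pics/top0.png

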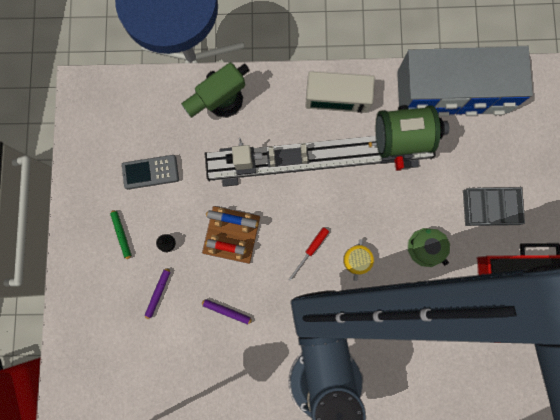

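The scene view shows the blue-banded bar at (307,256) in the wooden stand with the red one at (335,244). In the top view the blue bar is at (232,219), the red bar at (225,246), the head at (243,157), the rests near (262,155) and (302,153), and the carriage at (405,135) with its red grip at (399,162). The look-alikes are one green bar (120,234) and two purple bars (158,293) and (227,311). The one that fits is the blue-banded steel bar in the stand. I'll confirm it in an enlarged crop.

```bash
python3 - <<'E'
from h import *
c=cam('top'); s=cam('scene')
a=cv2.resize(c['pixels'][110:280,190:450],None,fx=3,fy=3,interpolation=cv2.INTER_CUBIC)
cv2.imwrite('pics/crop1.png',a)
b=cv2.resize(s['pixels'][180:340,100:360],None,fx=3,fy=3,interpolation=cv2.INTER_CUBIC)
cv2.imwrite('pics/crop2.png',b)
for nm,cc in(('top',c),('scene',s)):
    for r in blobs(cc,105,125,120,50): print(nm,'blue',r)
    for r in blobs(cc,0,6,150,80)+blobs(cc,174,180,150,80): print(nm,'red',r)
E
```

```text
top blue (128.5, ((231.11538696289062, 218.42306518554688), (19.611610412597656, 7.844644069671631), 11.309932708740234))
top blue (135.5, ((423.4833984375, 102.6850814819336), (7.72614860534668, 31.37762451171875), 86.98721313476562))
top blue (572.0, ((481.5926513671875, 105.28023529052734), (15.191564559936523, 93.3148422241211), 88.09085083007812))
top blue (3814.0, ((165.5, 26.0), (52.0, 99.0), 90.0))
top red (702.0, ((23.588241577148438, 393.85296630859375), (54.327980041503906, 17.220027923583984), 75.96376037597656))
top red (222.5, ((518.5784301757812, 263.5885009765625), (17.083065032958984, 81.32630920410156), 88.26429748535156))
top red (135.5, ((225.01922607421875, 246.40386962890625), (19.807727813720703, 8.23687744140625), 11.309932708740234))
top red (193.0, ((317.0877990722656, 241.27703857421875), (7.439848899841309, 30.80562400817871), 35.53767776489258))
top red (81.5, ((399.0, 162.5), (13.0, 8.0), 90.0))
scene blue (135.0, ((305.1757507324219, 253.99258422851562), (18.92677116394043, 8.58388900756836), 50.710594177246094))
scene blue (83.0, ((197.5495147705078, 6
[... 508 characters left out ...]
, 12.135299682617188), 41.18592834472656))
scene red (5878.5, ((179.03965759277344, 95.54891967773438), (130.01211547851562, 73.0150375366211), 50.9644889831543))
scene red (2211.5, ((543.317626953125, 59.844600677490234), (50.544471740722656, 56.8450927734375), 17.592424392700195))
scene red (1289.0, ((232.15676879882812, 59.510154724121094), (40.00181198120117, 65.56486511230469), 17.744670867919922))
scene red (77.5, ((508.5, 3.0), (6.0, 17.0), 90.0))
scene red (1176.0, ((406.9219055175781, 25.197566986083984), (28.007057189941406, 46.37577438354492), 12.094758033752441))
scene red (965.0, ((352.2871398925781, 16.62871742248535), (31.14466667175293, 36.41836166381836), 5.710593223571777))
```

View pics/crop1.png

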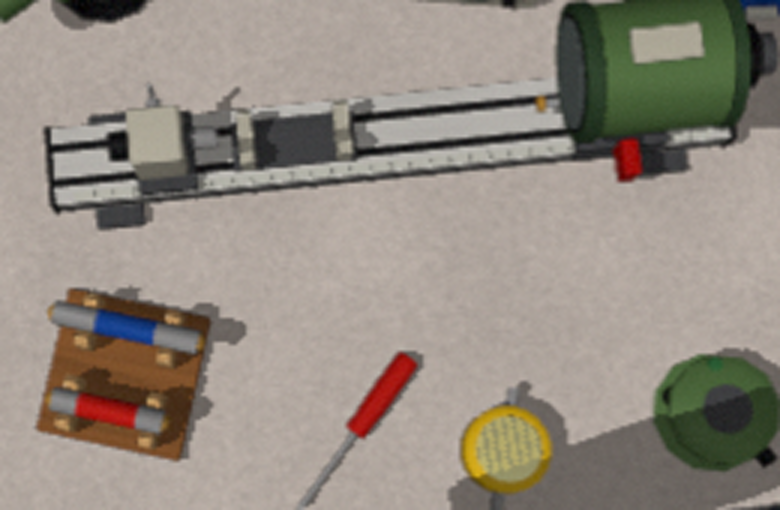

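View pics/crop2.png

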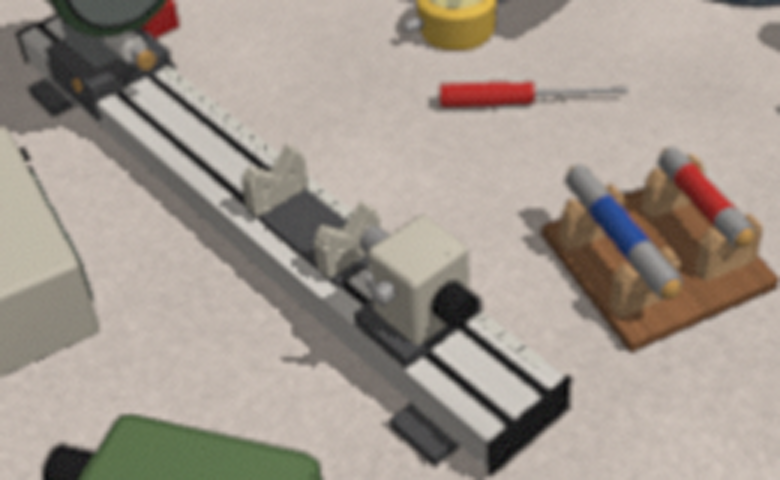

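The crops confirm it: the blue bar in the stand (top crop (125,326)) is steel with a blue band and brass ends, and the red bar lies beside it. The rests' tops are at crop (245,139) and (345,129), and the head's front edge runs (178,107)-(187,172). Next I'll turn these into world points.

```bash
python3 - <<'E'
from h import *
c=cam('top'); s=cam('scene')
def C(u,v,z): return onz(c,u/3+190-.33,v/3+110-.33,z)[:2]
def S(u,v,z): return onz(s,u/3+100-.33,v/3+180-.33,z)[:2]
def f(n,p): print(n,np.round(p,4).tolist())
f('blue top',onz(c,231.1,218.4,.062)[:2]); f('blue scene',onz(s,305.2,254.0,.062)[:2])
f('red top',onz(c,225,246.4,.062)[:2])
e1,e2=C(50,313,.062),C(200,342,.062); f('bluends',[e1,e2]); print(np.linalg.norm(e1-e2),(e1+e2)/2)
e1,e2=S(578,172,.062),S(668,288,.062); f('bluends sc',[e1,e2]); 
a,b=C(57,208,.05),C(575,155,.05); f('near edge',[a,b]); print('dir +y',(a-b)/np.linalg.norm(a-b))
a,b=C(47,128,.05),C(557,81,.05); f('far edge',[a,b]); print('dir +y',(a-b)/np.linalg.norm(a-b))
f('rests',[C(245,139,.1),C(345,129,.1)])
f('rest corners',[C(236,114,.105),C(237,166,.105),C(252,165,.105),C(352,157,.105),C(350,100,.105)])
f('head top corners', [C(127,110,.132),C(178,107,.132),C(187,170,.132),C(133,177,.132)])
f('head scene corners',[S(372,265,.132),S(422,217,.132),S(467,253,.132),S(416,294,.132)])
f('rest scene top',[S(246,177,.105),S(288,150,.105),S(318,235,.105),S(360,208,.105)])
g=onz(c,399,162,.095); f('grip',g[:2])
f('probe', [C(541,103,.1), S(146,60,.1)])
f('rail end corners',[C(50,132,.05),C(57,208,.05),C(733,140,.05)])
f('rail end sc',[S(490,440,.05),S(568,382,.05)])
E
```

```text
blue top [0.4777, 0.2721]
blue scene [0.4758, 0.2659]
red top [0.3949, 0.2899]
bluends [[0.492, 0.3459], [0.4609, 0.1973]]
0.15178312754880174 [0.47644904 0.27158563]
bluends sc [[0.458, 0.2003], [0.495, 0.3423]]
near edge [[0.6007, 0.3418], [0.6458, -0.1795]]
dir +y [-0.08618588  0.99627907]
far edge [[0.684, 0.3526], [0.7227, -0.1646]]
dir +y [-0.07475051  0.99720227]
rests [[0.6551, 0.1497], [0.6633, 0.0522]]
rest corners [[0.679, 0.1581], [0.627, 0.1576], [0.6278, 0.1431], [0.6339, 0.0462], [0.6908, 0.047]]
head top corners [[0.677, 0.2615], [0.6791, 0.2126], [0.6172, 0.2043], [0.6113, 0.2558]]
head scene corners [[0.6896, 0.2313], [0.6337, 0.2158], [0.6311, 0.2654], [0.6821, 0.2729]]
rest scene top [[0.6986, 0.0671], [0.6555, 0.0608], [0.6899, 0.1582], [0.649, 0.1546]]
grip [0.6313, -0.2206]
probe [[0.6854, -0.1383], [0.6863, -0.1329]]
rail end corners [[0.6797, 0.3495], [0.6007, 0.3418], [0.658, -0.3362]]
rail end sc [[0.6825, 0.3525], [0.6078, 0.3512]]
```

```bash
python3 - <<'E'
from h import *
c=cam('top'); s=cam('scene')
a=cv2.resize(c['pixels'][135:185,222:322],None,fx=8,fy=8,interpolation=cv2.INTER_CUBIC)[:290]
b=cv2.resize(s['pixels'][220:320,175:265],None,fx=4,fy=4,interpolation=cv2.INTER_CUBIC)
b2=cv2.resize(s['pixels'][210:310,255:345],None,fx=3,fy=3,interpolation=cv2.INTER_CUBIC)
im=np.zeros((595,800,3),np.uint8); im[:290]=a; im[295:595,:360]=b[:300]; im[295:595,380:650]=b2
cv2.imwrite('pics/crop3.png',im)
# overlay-check numbers: project expected points
th=np.arctan2(.081,.997); d=np.array([-np.sin(th),np.cos(th)]); n=np.array([np.cos(th),np.sin(th)])
R=np.array([.661,.102])
for nm,p,z in [('headTopR',R+100*d/1e3-28*n/1e3,.132),('headTopF',R+100*d/1e3+28*n/1e3,.132),('headTopRback',R+.16*d-.028*n,.132),('restA in',R+.041*d-.025*n,.105),('restB out',R-.055*d-.025*n,.105)]:
    u,v=proj(c,[*p,z]); x,y=proj(s,[*p,z]); print(nm,((u-222+.5)*8).round(),((v-135+.5)*8).round(),' scene',((x-175+.5)*4).round(),((y-220+.5)*4+295).round())
E
```

```text
headTopR 258.0 233.0  scene 258.0 402.0
headTopF 244.0 82.0  scene 181.0 453.0
headTopRback 90.0 249.0  scene 332.0 457.0
restA in 423.0 228.0  scene 190.0 388.0
restB out 686.0 202.0  scene 92.0 313.0
```

View pics/crop3.png

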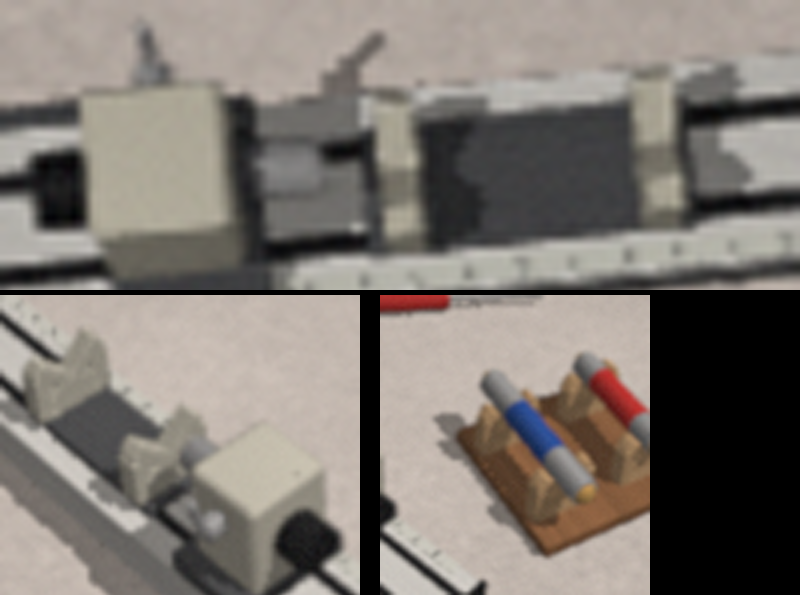

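The enlarged crop shows the blue bar in the stand with its brass end at (583,493). The rests' tops span x=372–425 and 632–686, matching the projection of rests ≈ (0.661, 0.102). The head is at (160,165), with its anvil running to about x=325. Next I'll plan the moves.

```bash
cat >> h.py <<'E'
from scipy.spatial.transform import Rotation as Ro
B=np.radians(4.65); Rr=np.array([.6615,.102]); D=np.array([-np.sin(B),np.cos(B)]); N=np.array([np.cos(B),np.sin(B)])
def bench(x,y,z=0): return np.array([*(Rr+x*N+y*D),z])   # relative to rests origin, z world
def down(h): return Ro.from_euler('z',h,degrees=True)*Ro.from_euler('x',180,degrees=True)
def tilt(t,h=4.65): return Ro.from_euler('z',h,degrees=True)*Ro.from_euler('x',180,degrees=True)*Ro.from_euler('y',-t,degrees=True)
def plan(*wps):
    o=status.get_obs(); R0=Ro.from_quat(o['tool_rot']); p0=o['position']
    print('t',round(o['time'],2),'p',np.round(p0,4),'F',np.round(o['ft_force'],1),'w',round(o['grip_width'],4),'q6',round(o['q'][5],2))
    for p,R in wps:
        R=R or R0
        print('rot',np.round((R0.inv()*R).as_rotvec(degrees=True),1),'pos',np.round(R0.inv().apply(np.array(p)-p0),3),'dist',round(np.linalg.norm(p-p0),3))
E
python3 - <<'E'
from h import *
print(tilt(40).as_matrix().round(2))
R=down(78)
plan(([.45,-.2,.26],down(48)),([.4768,.2718,.18],R),([.4768,.2718,.043],R))
E
```

```text
[[ 0.76  0.08 -0.64]
 [ 0.06 -1.   -0.05]
 [-0.64  0.   -0.77]]
t 0.4 p [ 0.2089 -0.5889  0.1844] F [-0.1  0.6 -1.1] w 0.0869 q6 -0.18
rot [ -0.   -0.  -28.5] pos [ 0.357 -0.286 -0.076] dist 0.464
rot [ -0.   -0.  -58.5] pos [ 0.54  -0.722  0.005] dist 0.901
rot [ -0.   -0.  -58.5] pos [ 0.54  -0.722  0.142] dist 0.912
```

arm_command(delta_rot=[[0,0,-28.5],[0,0,-28.5],[0,0,-28.5],[0,0,-28.5],[0,0,-28.5],[0,0,-28.5],[0,0,-28.5],[0,0,-28.5],[0,0,-28.5],[0,0,-28.5],[0,0,-58.5],[0,0,-58.5]], delta_pos=[[0.357,-0.286,-0.076],[0.357,-0.286,-0.076],[0.357,-0.286,-0.076],[0.357,-0.286,-0.076],[0.357,-0.286,-0.076],[0.357,-0.286,-0.076],[0.357,-0.286,-0.076],[0.357,-0.286,-0.076],[0.357,-0.286,-0.076],[0.357,-0.286,-0.076],[0.54,-0.722,0.005],[0.54,-0.722,0.005]], gripper=[-1,-1,-1,-1,-1,-1,-1,-1,-1,-1,-1,-1])

```text
time: 1.4
position: [0.4352, -0.1563, 0.242]
tool_rot: [0.854, 0.52, 0.001, 0.002]
ft_force: [0.5, 0.7, 0.0]
grip_width: 0.0871
grip_force: 0.0
```

```bash
sed -i "s/'y',-t/'y',t/" h.py; python3 - <<'E'
from h import *
R=down(78)
plan(([.4768,.2718,.16],R))
E
```

```text
t 1.4 p [ 0.4352 -0.1563  0.242 ] F [0.5 0.7 0. ] w 0.0871 q6 -0.11
rot [  0.2   0.  -15.3] pos [ 0.4   -0.16   0.081] dist 0.438
```

arm_command(delta_rot=[[0,0,-15],[0,0,-15],[0,0,-15],[0,0,-15],[0,0,-15],[0,0,-15],[0,0,-15],[0,0,-15],[0,0,-15],[0,0,-15],[0,0,-15],[0,0,-15]], delta_pos=[[0.4,-0.16,0.07],[0.4,-0.16,0.07],[0.4,-0.16,0.07],[0.4,-0.16,0.07],[0.4,-0.16,0.07],[0.4,-0.16,0.07],[0.4,-0.16,0.07],[0.4,-0.16,0.07],[0.4,-0.16,0.07],[0.4,-0.16,0.07],[0.4,-0.16,0.07],[0.4,-0.16,0.07]], gripper=[-1,-1,-1,-1,-1,-1,-1,-1,-1,-1,-1,-1])

```text
time: 2.4
position: [0.4774, 0.2752, 0.1704]
tool_rot: [0.779, 0.627, 0.001, -0.0]
ft_force: [0.1, -0.0, -0.2]
grip_width: 0.0865
grip_force: 0.0
```

```bash
python3 - <<'E'
from h import *
R=down(78)
c=cam('scene'); plan(([.4768,.2718,.11],R),([.4768,.2718,.043],R))
for cc in (c,cam('top')):
  print([ (r[0],r[1][0]) for r in blobs(cc,105,125,120,50)])
cv2.imwrite('pics/above.png',cv2.resize(c['pixels'][140:340,200:440],None,fx=3,fy=3))
E
```

```text
t 2.45 p [0.4771 0.2729 0.1706] F [-1.1 -0.8  0.3] w 0.0872 q6 0.53
rot [-0.   0.  -0.4] pos [-0.001 -0.     0.061] dist 0.061
rot [-0.   0.  -0.4] pos [-0.001 -0.     0.128] dist 0.128
[(135.5, (305.1757507324219, 253.99258422851562)), (118.5, (196.0495147705078, 62.99504852294922)), (696.0, (256.7781677246094, 61.0010986328125)), (96.5, (215.73448181152344, 10.31379222869873)), (40.5, (200.6689910888672, 9.527585983276367))]
[(135.0, (423.43975830078125, 102.42739868164062)), (569.5, (481.6246032714844, 104.74308013916016)), (4030.0, (165.5, 26.0))]
```

View pics/above.png

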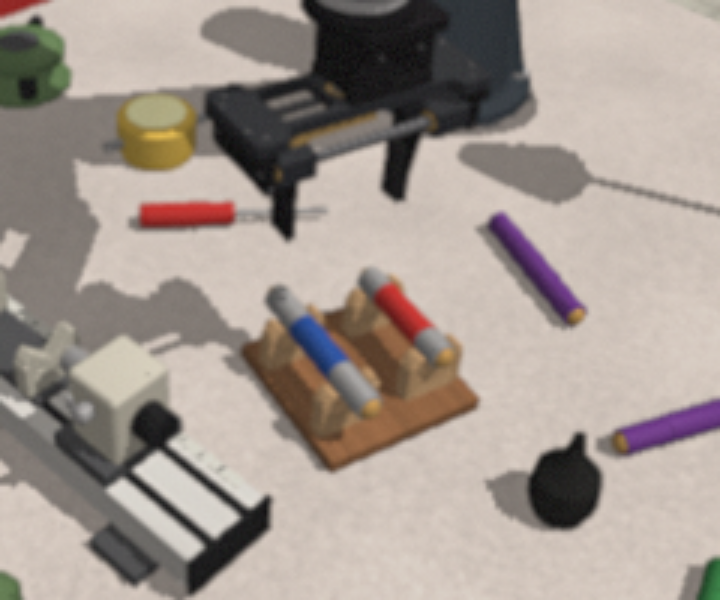

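The crop shows the open fingers, tips at (285,235) and (395,195), above and behind the stand in this view, closing across the bars' direction. The blue bar is undisturbed at (320,345). Descending to grip.

arm_command(delta_rot=[[0,0,0],[0,0,0],[0,0,0],[0,0,0],[0,0,0],[0,0,0],[0,0,0],[0,0,0],[0,0,0],[0,0,0],[0,0,0],[0,0,0]], delta_pos=[[-0.001,0,0.03],[-0.001,0,0.06],[-0.001,0,0.085],[-0.001,0,0.105],[-0.001,0,0.12],[-0.001,0,0.127],[-0.001,0,0.127],[-0.001,0,0.127],[-0.001,0,0.127],[-0.001,0,0.127],[-0.001,0,0.127],[-0.001,0,0.127]], gripper=[-1,-1,-1,-1,-1,-1,-1,1,1,1,1,1], grip_force=25)

```text
time: 3.5
position: [0.4778, 0.2703, 0.0449]
tool_rot: [0.781, 0.625, 0.001, 0.0]
ft_force: [-0.2, 0.8, 0.2]
grip_width: 0.0617
grip_force: 0.0
```

```bash
python3 - <<'E'
from h import *
T=bench(0,-.017,.081)
p=status.get_obs()['position'];R0=Ro.from_quat(status.get_obs()['tool_rot'])
plan((p+[0,0,.12],None),(T+[0,0,.09],down(94.65)))
E
```

```text
t 3.5 p [0.4778 0.2703 0.0449] F [-0.2  0.8  0.2] w 0.0617 q6 0.53
rot [0. 0. 0.] pos [ 0.    0.   -0.12] dist 0.12
rot [  0.1  -0.  -17.3] pos [-0.14   0.221 -0.126] dist 0.291
```

Fingers are slow; keep closing.

arm_command(delta_rot=[[0,0,0],[0,0,0],[0,0,0],[0,0,0],[0,0,0],[0,0,0],[0,0,0],[0,0,0],[0,0,0],[0,0,0],[0,0,0],[0,0,0]], delta_pos=[[0,0,0],[0,0,0],[0,0,0],[0,0,0],[0,0,0],[0,0,0],[0,0,0],[0,0,0],[0,0,0],[0,0,0],[0,0,0],[0,0,0]], gripper=[1,1,1,1,1,1,1,1,1,1,1,1])

```text
time: 4.5
position: [0.4773, 0.2701, 0.0441]
tool_rot: [0.781, 0.625, 0.0, -0.0]
ft_force: [-0.0, -0.6, 0.3]
grip_width: 0.0005
grip_force: 0.0
```

The fingers closed on nothing, so I'll look.

```bash
python3 - <<'E'
from h import *
c=cam('scene'); t=cam('top')
a=cv2.resize(c['pixels'][180:330,250:400],None,fx=4,fy=4)[:600,:390*2//2]
b=cv2.resize(t['pixels'][180:280,180:280],None,fx=4,fy=4)
im=np.zeros((600,800,3),np.uint8); im[:,:390]=a[:,:390]; im[:400,400:]=b
cv2.imwrite('pics/miss.png',im)
p=status.get_obs()['position']; print(p,proj(c,p),proj(t,p),[ (r[0],r[1][0]) for r in blobs(c,105,125,120,50)])
E
```

```text
[0.47728238 0.27009468 0.04408781] (np.float64(305.5097720814314), np.float64(260.31918892248336)) (np.float64(232.4588653651188), np.float64(219.3211794078825)) [(114.5, (305.2203063964844, 254.04701232910156)), (119.0, (196.48077392578125, 62.903839111328125)), (698.5, (256.9720764160156, 61.09326934814453)), (95.5, (215.71762084960938, 10.329415321350098))]
```

View pics/miss.png

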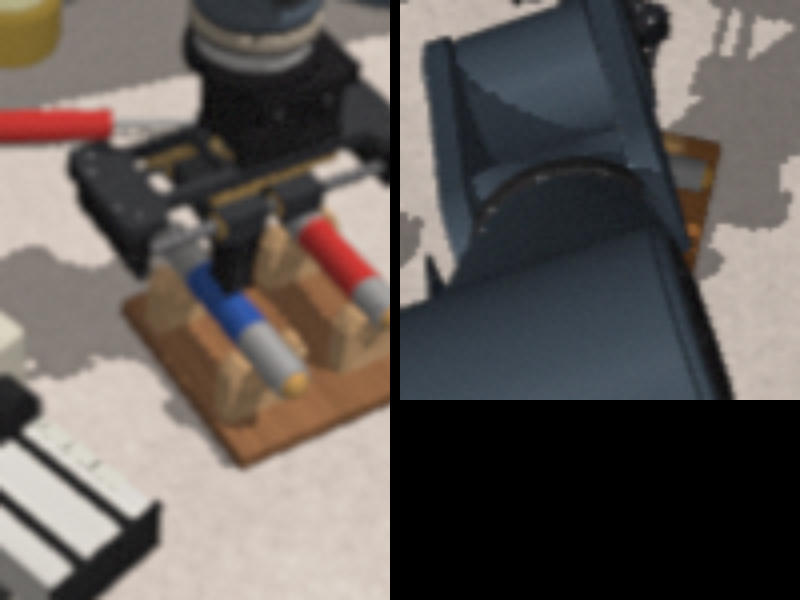

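The fingers look closed at crop (235,290), over the bar's near-robot upper edge and higher than the reported TCP projects, at (222,321). I'll check how the reported TCP compares with the fingertips in both pictures.

```bash
python3 - <<'E'
from h import *
c=cam('scene')
R=down(78).as_matrix(); p=np.array([.4771,.2729,.1706])
for dz in(0,.02,.03):
  print(dz,[np.round(proj(c,p+s*.05*R[:,1]+[0,0,dz]),1) for s in(-1,1)],'obs (295,218.3),(331.7,205)')
p=np.array([.4773,.2701,.0441])
for dz in(0,.02,.03,.04): print(dz,np.round(proj(c,p+[0,0,dz]),1),'obs (308.7,252.5)')
print(status.get_obs())
im=c['pixels'][225:265,285:335]; cv2.imwrite('pics/z.png',cv2.resize(im,None,fx=12,fy=12,interpolation=cv2.INTER_CUBIC))
E
```

```text
0 [array([328. , 215.5]), array([291.2, 228.9])] obs (295,218.3),(331.7,205)
0.02 [array([328.9, 208.7]), array([291.5, 222. ])] obs (295,218.3),(331.7,205)
0.03 [array([329.3, 205.3]), array([291.7, 218.5])] obs (295,218.3),(331.7,205)
0 [305.5 260.3] obs (308.7,252.5)
0.02 [306.  254.6] obs (308.7,252.5)
0.03 [306.3 251.7] obs (308.7,252.5)
0.04 [306.6 248.7] obs (308.7,252.5)
{'time': 4.65, 'q': array([3.11138020e-01, 6.31762881e-01, 1.74253862e+00, 4.37381090e-06,
       7.67256185e-01, 5.31920777e-01]), 'joint_velocities': array([-0.00114128,  0.00023433, -0.00098098, -0.00143911, -0.00058499,
       -0.00058233]), 'joint_torque': array([-5.63226104e-05, -4.14164329e+01, -1.05607367e+01,  5.85509674e-02,
       -6.48551941e-03, -9.82900161e-06]), 'position': array([0.47728294, 0.27008544, 0.04409668]), 'tool_rot': array([7.80703695e-01, 6.24901384e-01, 1.68775589e-05, 4.80296279e-06]), 'ft_force': array([ 1.00631633, -0.26937794,  0.57952109]), 'moment': array([-0.0231253 , -0.04414861,  0.01667928]), 'grip_force': 0.0, 'grip_width': 0.00047046223876073226}
```

View pics/z.png

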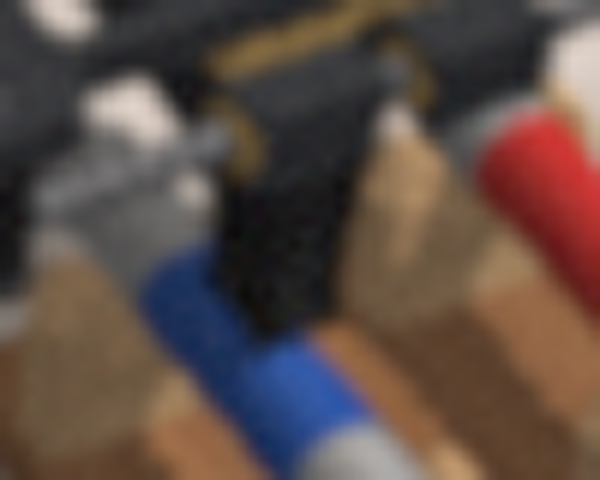

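Both pictures show the fingertips about 28 mm higher than the reported TCP, and about 5 mm towards the robot. This agrees with the fingers having closed just above the bar without moving it. I'll reopen, go to reported z ≈ 0.018, which stays clear of the stand base either way, and close gently.

arm_command(delta_rot=[[0,0,0],[0,0,0],[0,0,0],[0,0,0],[0,0,0],[0,0,0],[0,0,0],[0,0,0],[0,0,0],[0,0,0],[0,0,0],[0,0,0]], delta_pos=[[0,0,-0.005],[0,0,-0.005],[0,0.002,-0.005],[0,0.004,-0.005],[0,0.004,-0.005],[0,0.004,-0.005],[0,0.004,-0.005],[0,0.004,-0.005],[0,0.004,-0.005],[0,0.004,-0.005],[0,0.004,-0.005],[0,0.004,-0.005]], gripper=[-1,-1,-1,-1,-1,-1,-1,-1,-1,-1,-1,-1], grip_force=10)

```text
time: 5.65
position: [0.4811, 0.2692, 0.0491]
tool_rot: [0.781, 0.625, -0.0, -0.0]
ft_force: [-0.2, 0.4, -1.0]
grip_width: 0.0723
grip_force: 0.0
```

```bash
python3 - <<'E'
from h import *
plan(); s=cam('scene','s3.png'); o=status.get_obs()
print([ (r[0],r[1][0]) for r in blobs(s,105,125,120,50)][:2])
for nm,h,sm,v in (('dark',0,0,0),):
  R=Ro.from_quat(o['tool_rot']).as_matrix(); p=o['position']; w=o['grip_width']/2
  print([np.round(proj(s,p+k*(w+.007)*R[:,1]+[0,0,.028]),1) for k in(-1,1)])
cv2.imwrite('pics/open3.png',cv2.resize(s['pixels'][215:275,275:355],None,fx=9,fy=9,interpolation=cv2.INTER_CUBIC))
E
```

```text
t 5.65 p [0.4811 0.2692 0.0491] F [-0.2  0.4 -1. ] w 0.0723 q6 0.53
[(138.5, (305.1311340332031, 254.057373046875)), (118.5, (196.0495147705078, 62.99504852294922))]
[array([320.6, 245.3]), array([288.8, 257.6])]
```

View pics/open3.png

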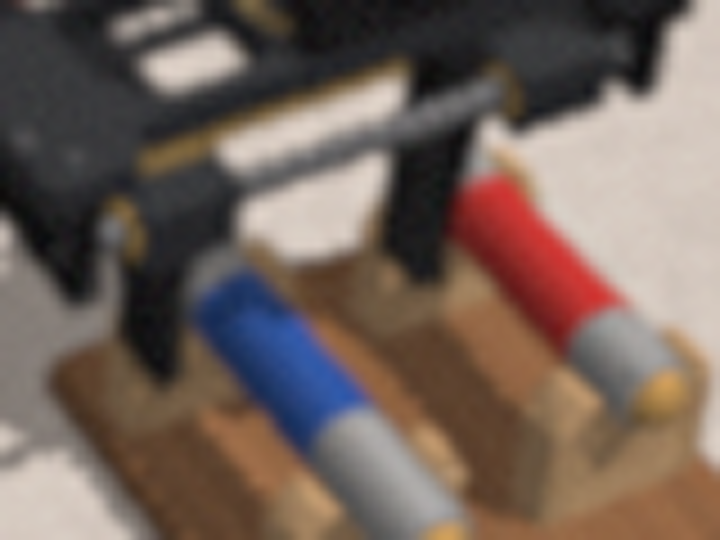

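The fingertips at crop (150,375) and (425,280) straddle the blue bar, and the red bar is clear. The 28 mm tip offset is confirmed. Descending and closing.

arm_command(delta_rot=[[0,0,0],[0,0,0],[0,0,0],[0,0,0],[0,0,0],[0,0,0],[0,0,0],[0,0,0],[0,0,0],[0,0,0],[0,0,0],[0,0,0]], delta_pos=[[0,0,0.008],[0,0,0.016],[0,0,0.022],[0,0,0.028],[0,0,0.031],[0,0,0.031],[0,0,0.031],[0,0,0.031],[0,0,0.031],[0,0,0.031],[0,0,0.031],[0,0,0.031]], gripper=[-1,-1,-1,-1,-1,1,1,1,1,1,1,1])

```text
time: 6.7
position: [0.4813, 0.2693, 0.0183]
tool_rot: [0.781, 0.625, 0.0, 0.0]
ft_force: [0.7, -0.2, -0.2]
grip_width: 0.0482
grip_force: 0.0
```

arm_command(delta_rot=[[0,0,0],[0,0,0],[0,0,0],[0,0,0],[0,0,0],[0,0,0],[0,0,0]], delta_pos=[[0,0,0],[0,0,0],[0,0,0],[0,0,0],[0,0,0],[0,0,0],[0,0,0]], gripper=[1,1,1,1,1,1,1])

```text
time: 7.28
position: [0.4771, 0.2699, 0.0179]
tool_rot: [0.781, 0.624, -0.003, -0.002]
ft_force: [-5.5, 4.2, 4.2]
grip_width: 0.0237
grip_force: 10.0
```

arm_command(delta_rot=[[0,0,0],[0,0,0],[0,0,0],[0,0,0],[0,0,0],[0,0,0],[0,0,0],[0,0,0],[0,0,0],[0,0,0]], delta_pos=[[0,-0.004,0],[0,-0.004,0],[0,-0.004,-0.005],[0,-0.004,-0.02],[0,-0.004,-0.05],[0,-0.004,-0.08],[0,-0.004,-0.11],[0,-0.004,-0.13],[0,-0.004,-0.13],[0,-0.004,-0.13]], gripper=[1,1,1,1,1,1,1,1,1,1], grip_force=25)

```text
time: 8.12
position: [0.478, 0.2701, 0.1491]
tool_rot: [0.781, 0.625, 0.001, 0.001]
ft_force: [-0.4, 0.3, -1.8]
grip_width: 0.0233
grip_force: 25.0
```

```bash
python3 - <<'E'
from h import *
T=bench(0,-.017)+[0,0,.145]
plan((T,down(94.65)))
s=cam('scene'); o=status.get_obs()
print([ (r[0],r[1]) for r in blobs(s,105,125,120,50)],np.round(proj(s,o['position']+[0,0,.044]),1))
E
```

```text
t 8.12 p [0.478  0.2701 0.1491] F [-0.4  0.3 -1.8] w 0.0233 q6 0.53
rot [  0.1  -0.1 -17.3] pos [-0.14   0.221  0.004] dist 0.262
[(87.5, ((311.7500305175781, 215.25003051757812), (12.727922439575195, 10.60660171508789), 45.0)), (118.0, ((196.48077392578125, 62.903839111328125), (18.04268455505371, 10.001923561096191), 78.69007110595703)), (697.5, ((256.9720764160156, 61.09326934814453), (34.40792465209961, 68.44570922851562), 25.4268741607666)), (95.5, ((215.71762084960938, 10.329415321350098), (21.16823387145996, 5.828934192657471), 85.60128784179688))] [309.8 214.1]
```

arm_command(delta_rot=[[0,0,-6],[0,0,-12],[0,0,-17.3],[0,0,-17.3],[0,0,-17.3],[0,0,-17.3],[0,0,-17.3],[0,0,-17.3],[0,0,-17.3],[0,0,-17.3],[0,0,-17.3]], delta_pos=[[-0.015,0.025,0],[-0.035,0.055,0],[-0.055,0.087,0],[-0.075,0.118,0],[-0.095,0.15,0],[-0.115,0.182,0],[-0.13,0.205,0],[-0.14,0.221,0],[-0.14,0.221,0],[-0.14,0.221,0],[-0.14,0.221,0]], gripper=[1,1,1,1,1,1,1,1,1,1,1])

```text
time: 9.08
position: [0.66, 0.0856, 0.1458]
tool_rot: [0.678, 0.735, -0.002, -0.002]
ft_force: [-0.5, 0.3, -2.5]
grip_width: 0.0233
grip_force: 25.0
```

```bash
python3 - <<'E'
from h import *
T=bench(0,-.017)
plan((T+[0,0,.06],down(94.65)))
s=cam('scene','s5.png'); t=cam('top'); o=status.get_obs()
print([ (r[0],r[1]) for r in blobs(s,105,125,120,50)][:3],np.round(proj(s,o['position']+[0,0,.044]),1))
A=cv2.resize(s['pixels'][180:300,140:280],None,fx=5.5,fy=5,interpolation=cv2.INTER_CUBIC)
cv2.imwrite('pics/over.png',A)
E
```

```text
t 9.08 p [0.66   0.0856 0.1458] F [-0.5  0.3 -2.5] w 0.0233 q6 -0.12
rot [-0.3 -0.1 -0. ] pos [-0.001  0.003  0.086] dist 0.086
[(87.5, ((197.058837890625, 208.7353057861328), (13.891385078430176, 10.461413383483887), 30.963756561279297)), (297.5, ((253.0, 81.0), (36.0, 10.0), 90.0)), (90.0, ((275.0058898925781, 37.77647018432617), (5.857122898101807, 23.320026397705078), 77.47119140625))] [195.6 208. ]
```

```bash
python3 - <<'E'
from h import *
s=cam('scene'); o=status.get_obs(); p=o['position']
for r in blobs(s,12,28,90,90,6):
    u,v=r[1][0]
    if 130<u<290 and 150<v<290:
        w=onz(s,u,v,p[2]+.044)[:2]; print(r[0],np.round((u,v),1),'world',w.round(4),'bench x,y',((w-Rr)@N).round(4),((w-Rr)@D).round(4))
print('tcp bench',(p[:2]-Rr)@N,(p[:2]-Rr)@D)
E
```

```text
23.0 [216.5 223.5] world [0.6549 0.1622] bench x,y -0.0017 0.0605
15.0 [148.  199.5] world [ 0.7292 -0.0123] bench x,y 0.0582 -0.1194
340.5 [252. 185.] world [0.5056 0.0974] bench x,y -0.1558 0.008
58.0 [196.2 180.9] world [ 0.6014 -0.0058] bench x,y -0.0686 -0.1025
tcp bench -0.001977382534758525 -0.015545890049241205
```

arm_command(delta_rot=[[0,0,0],[0,0,0],[0,0,0],[0,0,0],[0,0,0],[0,0,0],[0,0,0],[0,0,0]], delta_pos=[[0,0.002,0.02],[0,0.002,0.04],[0,0.002,0.055],[0,0.002,0.067],[0,0.002,0.076],[0,0.002,0.082],[0,0.002,0.083],[0,0.002,0.083]], gripper=[1,1,1,1,1,1,1,1])

```text
time: 9.9
position: [0.6643, 0.0854, 0.0652]
tool_rot: [0.678, 0.735, 0.0, 0.0]
ft_force: [-0.5, -0.6, -2.3]
grip_width: 0.0231
grip_force: 25.0
```

arm_command(delta_rot=[[0,0,0],[0,0,0],[0,0,0],[0,0,0]], delta_pos=[[0,0,0.002],[0,0,0.004],[0,0,0.005],[0,0,0.005]], gripper=[1,1,1,1])

```text
time: 10.23
position: [0.6643, 0.0852, 0.0602]
tool_rot: [0.678, 0.735, 0.0, 0.0]
ft_force: [0.4, 0.1, -2.2]
grip_width: 0.0234
grip_force: 25.0
```

arm_command(delta_rot=[[0,0,0],[0,0,0],[0,0,0],[0,0,0]], delta_pos=[[0,0,0.001],[0,0,0.003],[0,0,0.004],[0,0,0.004]], gripper=[1,1,1,1])

```text
time: 10.57
position: [0.6657, 0.0852, 0.0568]
tool_rot: [0.678, 0.735, 0.001, 0.001]
ft_force: [1.9, 0.5, 2.3]
grip_width: 0.023
grip_force: 25.0
```

```bash
python3 - <<'E'
from h import *
s=cam('scene'); o=status.get_obs(); p=o['position']; print(o['ft_force'],p)
for r in blobs(s,12,28,90,90,6):
    u,v=r[1][0]
    if 130<u<290 and 150<v<290:
        w=onz(s,u,v,.1)[:2]; print(r[0],np.round((u,v),1),'bench x,y',((w-Rr)@N).round(4),((w-Rr)@D).round(4))
for r in blobs(s,105,125,120,50): print(r[0],r[1][0])
E
```

```text
[2.06018058 0.16652509 1.70758326] [0.66564266 0.0852032  0.0568345 ]
22.0 [218. 254.] bench x,y 0.002 0.0592
45.0 [198.4 214.8] bench x,y -0.0523 -0.0876
15.0 [148.  199.5] bench x,y 0.0059 -0.2374
339.0 [252. 185.] bench x,y -0.2436 -0.0889
90.0 (198.57374572753906, 238.3114776611328)
45.5 (193.00003051757812, 59.0)
96.5 (215.73448181152344, 10.31379222869873)
```

The bar is seated: the wrist force changed by about 4.5 N. Releasing and rising.

arm_command(delta_rot=[[0,0,0],[0,0,0],[0,0,0],[0,0,0],[0,0,0],[0,0,0],[0,0,0],[0,0,0],[0,0,0]], delta_pos=[[0,0,0],[0,0,0],[0,0,0],[0,0,0],[0,0,0],[0,0,0],[0,0,0],[0,0,0],[0,0,-0.01]], gripper=[-1,-1,-1,-1,-1,-1,-1,-1,-1])

```text
time: 11.37
position: [0.6624, 0.0853, 0.0643]
tool_rot: [0.678, 0.735, -0.002, -0.002]
ft_force: [-0.5, 0.4, -0.2]
grip_width: 0.0754
grip_force: 0.0
```

arm_command(delta_rot=[[0,0,0],[0,0,0],[0,0,0],[0,0,0],[0,0,0],[0,0,0],[0,0,0],[0,0,0]], delta_pos=[[0,0,-0.01],[0,0,-0.03],[0,0,-0.06],[0,0,-0.1],[0,0,-0.14],[0,0,-0.16],[0,0,-0.16],[0,0,-0.16]], gripper=[-1,-1,-1,-1,-1,-1,-1,-1])

```text
time: 12.03
position: [0.6654, 0.0853, 0.2294]
tool_rot: [0.678, 0.735, 0.002, 0.002]
ft_force: [0.5, 0.1, -1.4]
grip_width: 0.0869
grip_force: 0.0
```

```bash
python3 - <<'E'
from h import *
s=cam('scene','s6.png'); t=cam('top','t6.png'); o=status.get_obs()
for r in blobs(s,12,28,90,90,6):
    u,v=r[1][0]
    if 130<u<290 and 150<v<290:
        w=onz(s,u,v,.1)[:2]; print(r[0],np.round((u,v),1),'bench x,y',((w-Rr)@N).round(4),((w-Rr)@D).round(4))
for n,c in(('s',s),('t',t)):
  for r in blobs(c,105,125,120,50):
    w=onz(c,*r[1][0],.1)[:2]; print(n,r[0],r[1],'bench',((w-Rr)@N).round(4),((w-Rr)@D).round(4))
  for r in blobs(c,0,6,150,60,25)+blobs(c,174,180,150,60,25):
    w=onz(c,*r[1][0],.085)[:2]; b=((w-Rr)@N).round(4),((w-Rr)@D).round(4)
    if -.15<b[0]<.1 and -.5<b[1]<0: print('lug',n,r[0],r[1],b)
# waypoints: lean 40, grip approach. true grasp point is  .019+.028... 
th=np.radians(40)
for gy in (-.32,):
  R=tilt(40); z=R.as_matrix()[:,2]
  G=bench(-.064,gy,.077)
  plan((bench(-.20,gy+.02,.30),R),(G-.1*z+z*.047,R),(G+z*.047,R))
E
```

```text
23.0 [217.5 254.5] bench x,y 0.0039 0.0597
14.0 [148. 199.] bench x,y 0.0047 -0.2394
343.5 [252. 185.] bench x,y -0.2436 -0.0889
39.5 [179.1 150.2] bench x,y -0.2089 -0.401
s 133.5 ((195.9753875732422, 237.7294921875), (18.309276580810547, 8.578472137451172), 39.80556869506836) bench 0.0049 -0.0212
s 56.5 ((197.9268035888672, 65.84146118164062), (11.153586387634277, 7.3989129066467285), 83.6598129272461) bench -0.7585 -1.0379
s 697.0 ((256.7781677246094, 61.0010986328125), (34.837284088134766, 68.44570922851562), 25.42687225341797) bench -1.024 -0.8909
lug s 55.0 ((154.25001525878906, 186.75001525878906), (7.071067810058594, 12.020814895629883), 45.0) (np.float64(-0.0486), np.float64(-0.2981))
t 133.0 ((423.4862976074219, 102.36986541748047), (7.432620048522949, 31.562463760375977), 83.9909896850586) bench 0.1133 -0.411
t 567.5 ((481.6246032714844, 104.74308013916016), (14.5331449508667, 93.46697998046875), 86.8201675415039) bench 0.0881 -0.5758
t 4051.0 ((166.0, 26.0), (52.0, 100.0), 90.0) bench 0.4351 0.3311
lug t 76.5 ((399.0548400878906, 162.49391174316406), (13.141352653503418, 7.509344100952148), 83.6598129272461) (np.float64(-0.0554), np.float64(-0.3218))
t 12.13 p [0.6632 0.0853 0.2256] F [-0.1  0.5  0.9] w 0.0872 q6 -0.12
rot [-31.4  31.4  86. ] pos [-0.283 -0.201 -0.074] dist 0.355
rot [-31.4  31.4  86. ] pos [-0.303 -0.098  0.108] dist 0.337
rot [-31.4  31.4  86. ] pos [-0.303 -0.034  0.185] dist 0.357
```

arm_command(delta_rot=[[0,0,7],[-5,5,14],[-7.5,7.5,21],[-10,10,27.4],[-12.5,12.5,34.2],[-15,15,41.1],[-17.5,17.5,48],[-20,20,54.8],[-22.5,22.5,61.6],[-25,25,68.5],[-27.5,27.5,75.3],[-30,30,82.2]], delta_pos=[[-0.02,-0.035,-0.02],[-0.04,-0.07,-0.04],[-0.06,-0.1,-0.06],[-0.085,-0.125,-0.074],[-0.11,-0.145,-0.074],[-0.14,-0.165,-0.074],[-0.17,-0.18,-0.074],[-0.2,-0.19,-0.074],[-0.23,-0.201,-0.074],[-0.26,-0.201,-0.074],[-0.283,-0.201,-0.074],[-0.283,-0.201,-0.074]], gripper=[-1,-1,-1,-1,-1,-1,-1,-1,-1,-1,-1,-1])

```text
time: 13.13
position: [0.4869, -0.2192, 0.2992]
tool_rot: [0.942, 0.132, 0.309, -0.011]
ft_force: [1.1, 0.1, -0.2]
grip_width: 0.087
grip_force: 0.0
```

arm_command(delta_rot=[[-1,1,4],[-1,1,4],[-1,1,4],[-1,1,4]], delta_pos=[[0,0,0],[0,0,0],[0,0,0],[0,0,0]], gripper=[-1,-1,-1,-1])

```text
time: 13.47
position: [0.4869, -0.213, 0.2996]
tool_rot: [0.943, 0.103, 0.317, -0.017]
ft_force: [-0.4, -0.6, 0.1]
grip_width: 0.0868
grip_force: 0.0
```

```bash
sed -i 's/Rr=np.array(\[.6615,/Rr=np.array([.6645,/' h.py; python3 - <<'E'
from h import *
R=tilt(40); z=R.as_matrix()[:,2]; G=bench(-.064,-.323,.077)
plan((bench(-.2,-.323,.3),R),(G-.09*z+z*.047,R),(G+z*.047,R))
print(status.get_obs()['q'].round(2))
E
```

```text
t 13.47 p [ 0.4869 -0.213   0.2996] F [-0.4 -0.6  0.1] w 0.0868 q6 -0.07
rot [-2.9  2.9  6.9] pos [-0.001  0.024  0.   ] dist 0.024
rot [-2.9  2.9  6.9] pos [-0.029  0.031  0.217] dist 0.221
rot [-2.9  2.9  6.9] pos [-0.025  0.036  0.307] dist 0.31
[-1.02  0.11  1.95  0.75  0.95 -0.07]
```

arm_command(delta_rot=[[-2.9,2.9,6.9],[-2.9,2.9,6.9],[-2.9,2.9,6.9],[-2.9,2.9,6.9],[-2.9,2.9,6.9],[-2.9,2.9,6.9],[-2.9,2.9,6.9],[-2.9,2.9,6.9],[-2.9,2.9,6.9],[-2.9,2.9,6.9]], delta_pos=[[0,0.024,0],[-0.005,0.028,0.03],[-0.01,0.03,0.06],[-0.015,0.031,0.1],[-0.02,0.031,0.135],[-0.025,0.031,0.165],[-0.029,0.031,0.19],[-0.029,0.031,0.2],[-0.029,0.031,0.2],[-0.029,0.031,0.2]], gripper=[-1,-1,-1,-1,-1,-1,-1,-1,-1,-1])

```text
time: 14.3
position: [0.5903, -0.229, 0.1235]
tool_rot: [0.939, 0.038, 0.342, -0.015]
ft_force: [-0.9, -0.3, 0.4]
grip_width: 0.087
grip_force: 0.0
```

```bash
python3 - <<'E'
from h import *
R=tilt(40); z=R.as_matrix()[:,2]; G=bench(-.064,-.323,.077)
plan((G+z*.047,R))
o=status.get_obs(); p=o['position']; M=Ro.from_quat(o['tool_rot']).as_matrix(); print('tilt',np.degrees(np.arccos(-M[2,2])).round(1))
ims=[]
for n in('scene','top'):
    c=cam(n); im=c['pixels'].copy()
    u,v=map(int,proj(c,G)); k=6; x0,y0=u-45,v-42
    a=cv2.resize(im[y0:y0+96,x0:x0+66],None,fx=k,fy=k,interpolation=cv2.INTER_CUBIC)
    def dot(P,col):
        x,y=proj(c,P); cv2.drawMarker(a,(int((x-x0+.5)*k),int((y-y0+.5)*k)),col,cv2.MARKER_CROSS,12,1)
    for s in(-1,1):
        q=p+s*(.0435+.007)*M[:,1]
        dot(q,(0,0,255)); dot(q-.028*M[:,2],(255,0,255)); dot(q+[0,0,.028],(255,255,0))
    dot(G,(0,255,255)); ims.append(a)
cv2.imwrite('pics/lean.png',np.hstack(ims)[:600,:800])
E
```

```text
t 14.3 p [ 0.5903 -0.229   0.1235] F [-0.9 -0.3  0.4] w 0.087 q6 -0.55
rot [-0.1 -0.  -0. ] pos [-0.002 -0.001  0.106] dist 0.106
tilt 40.0
```

View pics/lean.png

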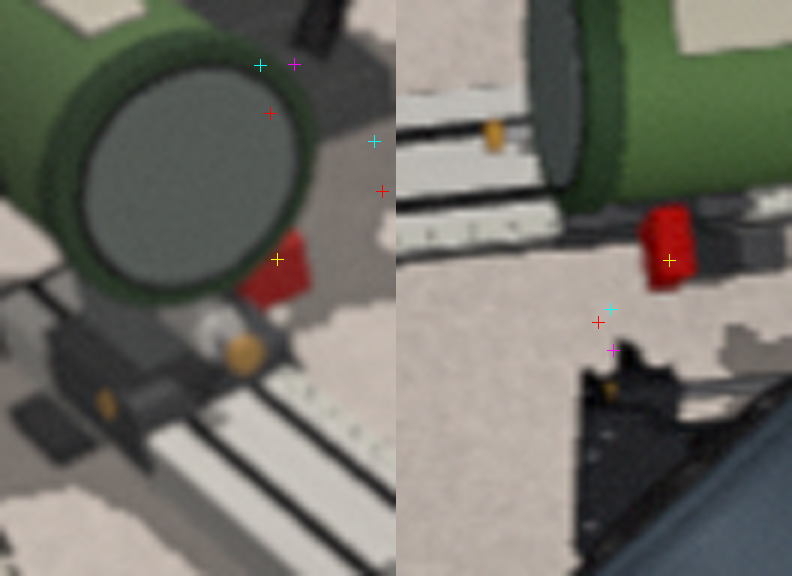

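The view shows the yellow target on the red lug, at (669,260) in the top half and (277,259) in the scene half. The visible fingertip at (625,345) coincides with the magenta mark, so the 28 mm tip offset lies along the tool axis. The tube is clear. Advancing along the tool.

arm_command(delta_rot=[[0,0,0],[0,0,0],[0,0,0],[0,0,0],[0,0,0],[0,0,0],[0,0,0]], delta_pos=[[0,0,0.02],[-0.001,0,0.04],[-0.002,0,0.06],[-0.002,0,0.075],[-0.002,0,0.085],[-0.002,0,0.085],[-0.002,0,0.085]], gripper=[-1,-1,-1,-1,-1,-1,-1])

```text
time: 14.98
position: [0.6427, -0.2255, 0.0585]
tool_rot: [0.939, 0.037, 0.342, -0.014]
ft_force: [-0.9, -0.4, -0.0]
grip_width: 0.0872
grip_force: 0.0
```

arm_command(delta_rot=[[0,0,0],[0,0,0],[0,0,0],[0,0,0]], delta_pos=[[0,0,0.008],[0,0,0.015],[0,0,0.018],[0,0,0.018]], gripper=[-1,-1,-1,-1])

```text
time: 15.32
position: [0.6543, -0.2244, 0.0436]
tool_rot: [0.939, 0.037, 0.342, -0.014]
ft_force: [-0.2, -0.0, -0.6]
grip_width: 0.0869
grip_force: 0.0
```

```bash
python3 - <<'E'
from h import *
R=tilt(40); z=R.as_matrix()[:,2]; G=bench(-.064,-.323,.077)
plan((G+z*.047,R))
E
```

```text
t 15.32 p [ 0.6543 -0.2244  0.0436] F [-0.2 -0.  -0.6] w 0.0869 q6 -0.74
rot [ 0.  -0.  -0.1] pos [ 0.    -0.002  0.004] dist 0.004
```

arm_command(delta_rot=[[0,0,0],[0,0,0],[0,0,0],[0,0,0],[0,0,0],[0,0,0],[0,0,0],[0,0,0],[0,0,0],[0,0,0],[0,0,0],[0,0,0]], delta_pos=[[0,0,0.002],[0,0,0.002],[0,0,0.002],[0,0,0.002],[0,0,0.002],[0,0,0.002],[0,0,0.002],[0,0,0.002],[0,0,0.002],[0,0,0.002],[0,0,0.002],[0,0,0.002]], gripper=[1,1,1,1,1,1,1,1,1,1,1,1], grip_force=12)

```text
time: 16.32
position: [0.6553, -0.2228, 0.0424]
tool_rot: [0.939, 0.038, 0.342, -0.015]
ft_force: [-1.3, 3.3, 1.8]
grip_width: 0.0178
grip_force: 12.0
```

arm_command(delta_rot=[[0,0,0],[0,0,0],[0,0,0],[0,0,0],[0,0,0],[0,0,0]], delta_pos=[[0,0,0],[0,0,0],[0,0,0],[0,0,0],[0,0,0],[0,0,0]], gripper=[1,1,1,1,1,1], grip_force=25)

```text
time: 16.82
position: [0.6553, -0.2229, 0.0424]
tool_rot: [0.939, 0.038, 0.342, -0.015]
ft_force: [-0.1, 4.9, 0.8]
grip_width: 0.0179
grip_force: 25.0
```

```bash
python3 - <<'E'
from h import *
o=status.get_obs(); p=o['position']; R0=Ro.from_quat(o['tool_rot'])
print('bench y tcp',(p[:2]-Rr)@D,'rail dir in tool',R0.inv().apply([*D,0]).round(4),'F rail',o['ft_force'][:2]@D,o['ft_force'],o['grip_width'],o['time'])
for n in('scene','top'):
  s=cam(n)
  for r in blobs(s,12,28,90,90,6):
    u,v=r[1][0]; w=onz(s,u,v,.1)[:2]; b=((w-Rr)@N,(w-Rr)@D)
    if abs(b[0])<.02 and -.3<b[1]<.1: print(n,r[0],np.round((u,v),1),'bench',np.round(b,4))
E
```

```text
bench y tcp -0.3230790965558268 rail dir in tool [-0.0015 -1.      0.002 ] F rail 4.853973162818257 [-0.10687994  4.86130948  0.81017332] 0.017857507859941318 16.8167
scene 23.0 [217.5 254.5] bench [0.0009 0.0599]
scene 22.0 [148.5 199.5] bench [ 0.0019 -0.2362]
top 8.0 [370. 144.] bench [ 0.0014 -0.2412]
```

arm_command(delta_rot=[[0,0,0],[0,0,0],[0,0,0],[0,0,0],[0,0,0],[0,0,0],[0,0,0],[0,0,0],[0,0,0],[0,0,0],[0,0,0],[0,0,0]], delta_pos=[[0,-0.005,0],[0,-0.015,0],[0,-0.028,0],[0,-0.042,0],[0,-0.056,0],[0,-0.07,0],[0,-0.084,0],[0,-0.097,0],[0,-0.108,0],[0,-0.116,0],[0,-0.12,0],[0,-0.12,0]], gripper=[1,1,1,1,1,1,1,1,1,1,1,1], grip_force=30)

```text
time: 17.92
position: [0.6454, -0.1067, 0.0423]
tool_rot: [0.939, 0.036, 0.341, -0.012]
ft_force: [-2.4, -2.1, 1.5]
grip_width: 0.018
grip_force: 30.1
```

```bash
cat > g.py <<'E'
from h import *
o=status.get_obs(); p=o['position']; R0=Ro.from_quat(o['tool_rot'])
print('t',o['time'],'tcp bench',((p[:2]-Rr)@N).round(4),((p[:2]-Rr)@D).round(4),p[2].round(4),'Frail',(o['ft_force'][:2]@D).round(2),'Flat',(o['ft_force'][:2]@N).round(2),o['grip_width'].round(4))
s=cam('scene')
for r in blobs(s,12,28,90,90,6):
    u,v=r[1][0]; w=onz(s,u,v,.1)[:2]; b=((w-Rr)@N,(w-Rr)@D)
    if abs(b[0])<.03 and -.3<b[1]<.12: print(r[0],np.round((u,v),1),'brass',np.round(b,4))
for r in blobs(s,105,125,120,50):
    w=onz(s,*r[1][0],.1)[:2]; b=((w-Rr)@N,(w-Rr)@D)
    if abs(b[0])<.03: print('band',r[0],np.round(b,4))
E
python3 g.py
```

```text
Traceback (most recent call last):
  File "g.py", line 3, in <module>
    print('t',o['time'],'tcp bench',((p[:2]-Rr)@N).round(4),((p[:2]-Rr)@D).round(4),p[2].round(4),'Frail',(o['ft_force'][:2]@D).round(2),'Flat',(o['ft_force'][:2]@N).round(2),o['grip_width'].round(4))
                                                                                                                                                                               ^^^^^^^^^^^^^^^^^^^^^
AttributeError: 'float' object has no attribute 'round'
```

```bash
sed -i "s/o\['grip_width'\].round(4)/o['grip_width']/" g.py; python3 g.py
```

```text
t 17.9167 tcp bench -0.036 -0.2065 0.0423 Frail -1.93 Flat -2.59 0.01804353655115963
23.0 [217.5 254.5] brass [0.0009 0.0599]
25.0 [172.5 219. ] brass [ 0.0022 -0.1203]
band 134.5 [ 0.0016 -0.0209]
```

arm_command(delta_rot=[[0,0,0],[0,0,0],[0,0,0],[0,0,0],[0,0,0],[0,0,0],[0,0,0]], delta_pos=[[0,-0.003,0],[0,-0.006,0],[0,-0.009,0],[0,-0.012,0],[0,-0.015,0],[0,-0.017,0],[0,-0.017,0]], gripper=[1,1,1,1,1,1,1])

```text
time: 18.55
position: [0.644, -0.0905, 0.0422]
tool_rot: [0.939, 0.035, 0.341, -0.012]
ft_force: [-4.0, -6.8, 3.0]
grip_width: 0.0178
grip_force: 30.1
```

```bash
python3 g.py
```

```text
t 18.55 tcp bench -0.036 -0.1902 0.0422 Frail -6.5 Flat -4.53 0.017788570042405163
23.0 [217.5 254.5] brass [0.0009 0.0599]
22.0 [175.8 221.5] brass [ 0.0019 -0.106 ]
band 132.5 [ 0.0019 -0.021 ]
```

arm_command(delta_rot=[[0,0,0],[0,0,0],[0,0,0],[0,0,0],[0,0,0],[0,0,0],[0,0,0],[0,0,0]], delta_pos=[[-0.001,-0.0015,0],[-0.001,-0.003,0],[-0.001,-0.0045,0],[-0.001,-0.006,0],[-0.001,-0.0075,0],[-0.001,-0.009,0],[-0.001,-0.0105,0],[-0.001,-0.012,0]], gripper=[1,1,1,1,1,1,1,1])

```text
time: 19.27
position: [0.6432, -0.0799, 0.0423]
tool_rot: [0.939, 0.034, 0.342, -0.011]
ft_force: [-4.8, -8.2, 4.5]
grip_width: 0.0178
grip_force: 30.1
```

```bash
python3 g.py
```

```text
t 19.2667 tcp bench -0.036 -0.1796 0.0423 Frail -7.75 Flat -5.45 0.017813059404079203
23.0 [218. 255.] brass [0.0011 0.062 ]
9.0 [177.6 222.7] brass [ 0.0014 -0.0989]
band 135.5 [ 0.0019 -0.0188]
```

arm_command(delta_rot=[[0,0,0],[0,0,0],[0,0,0],[0,0,0],[0,0,0],[0,0,0]], delta_pos=[[-0.001,-0.001,0],[-0.001,-0.002,0],[-0.002,-0.003,0],[-0.002,-0.004,0],[-0.002,-0.004,0],[-0.002,-0.004,0]], gripper=[1,1,1,1,1,1])

```text
time: 19.82
position: [0.643, -0.076, 0.0424]
tool_rot: [0.938, 0.035, 0.344, -0.012]
ft_force: [-2.3, -7.6, 7.4]
grip_width: 0.0175
grip_force: 30.1
```

```bash
python3 - <<'E'
from h import *
c=cam('top'); 
for u in (255,262.6,265): w=onz(c,u,155.4,.105)[:2]; print(u,(w-Rr)@N,(w-Rr)@D)
E
python3 g.py
```

```text
255 -0.0002625831513339874 0.09563026726695137
262.6 -0.0024771576085419796 0.07352735705933872
265 -0.0031765644168998777 0.06655194117417879
t 19.8667 tcp bench -0.0359 -0.1756 0.0424 Frail -8.88 Flat -3.4 0.017742881509632366
19.0 [219.  255.5] brass [0.0005 0.0649]
9.0 [178.3 223.4] brass [ 0.0015 -0.0955]
band 138.5 [ 0.002  -0.0145]
```

arm_command(delta_rot=[[0,0,0],[0,0,0],[0,0,0],[0,0,0],[0,0,0]], delta_pos=[[0.001,-0.001,0],[0.001,-0.002,0],[0.001,-0.003,0],[0.001,-0.003,0],[0.001,-0.003,0]], gripper=[1,1,1,1,1])

```text
time: 20.33
position: [0.6426, -0.0728, 0.0423]
tool_rot: [0.939, 0.035, 0.343, -0.012]
ft_force: [-3.7, -8.1, 6.3]
grip_width: 0.0176
grip_force: 30.1
```

```bash
python3 g.py
```

```text
t 20.3333 tcp bench -0.036 -0.1724 0.0423 Frail -7.75 Flat -4.36 0.017584142838973332
11.5 [219.5 256.1] brass [0.0009 0.0673]
9.5 [179.  223.8] brass [ 0.0011 -0.0929]
band 142.0 [ 0.002  -0.0111]
```

arm_command(delta_rot=[[0,0,0],[0,0,0],[0,0,0],[0,0,0]], delta_pos=[[0,-0.001,0],[0,-0.002,0],[0,-0.003,0],[0,-0.003,0]], gripper=[1,1,1,1])

```text
time: 20.72
position: [0.6424, -0.0697, 0.0423]
tool_rot: [0.939, 0.035, 0.343, -0.012]
ft_force: [-4.7, -8.4, 6.1]
grip_width: 0.018
grip_force: 30.1
```

```bash
python3 g.py
```

```text
t 20.7167 tcp bench -0.036 -0.1694 0.0423 Frail -8.0 Flat -5.38 0.017954836345893378
7.5 [220.1 256.2] brass [0.0001 0.0684]
9.0 [179.6 224.9] brass [ 0.0026 -0.0884]
band 137.5 [ 0.002  -0.0085]
```

arm_command(delta_rot=[[0,0,0],[0,0,0],[0,0,0],[0,0,0]], delta_pos=[[0,-0.001,0],[0,-0.002,0],[0,-0.002,0],[0,-0.002,0]], gripper=[1,1,1,1])

```text
time: 21.1
position: [0.6423, -0.0681, 0.0423]
tool_rot: [0.939, 0.034, 0.343, -0.011]
ft_force: [-3.8, -9.5, 6.6]
grip_width: 0.0179
grip_force: 30.1
```

```bash
python3 g.py
```

```text
t 21.1 tcp bench -0.036 -0.1677 0.0423 Frail -9.21 Flat -4.53 0.01786645659617481
7.0 [219.9 256.4] brass [0.0009 0.0686]
10.0 [179.7 224.9] brass [ 0.0024 -0.0882]
band 138.5 [ 0.002  -0.0087]
```

arm_command(delta_rot=[[0,0,0],[0,0,0],[0,0,0],[0,0,0]], delta_pos=[[0,-0.001,0],[0,-0.002,0],[0,-0.002,0],[0,-0.002,0]], gripper=[1,1,1,1])

```text
time: 21.48
position: [0.6421, -0.0667, 0.0423]
tool_rot: [0.939, 0.034, 0.342, -0.011]
ft_force: [-4.1, -10.7, 6.5]
grip_width: 0.0172
grip_force: 30.1
```

```bash
python3 g.py
```

```text
t 21.4833 tcp bench -0.036 -0.1663 0.0423 Frail -10.31 Flat -4.96 0.017243061485058185
6.5 [220.1 256.2] brass [0.0001 0.0683]
10.5 [180.  224.7] brass [ 0.0014 -0.0884]
band 140.0 [ 0.002  -0.0085]
```

arm_command(delta_rot=[[0,0,0],[0,0,0],[0,0,0],[0,0,0]], delta_pos=[[0,-0.001,0],[0,-0.002,0],[0,-0.002,0],[0,-0.002,0]], gripper=[1,1,1,1])

```text
time: 21.87
position: [0.642, -0.0652, 0.0423]
tool_rot: [0.939, 0.033, 0.342, -0.011]
ft_force: [-4.8, -13.1, 6.6]
grip_width: 0.0178
grip_force: 30.2
```

```bash
python3 g.py
```

```text
t 21.8667 tcp bench -0.036 -0.1648 0.0423 Frail -12.65 Flat -5.86 0.01776830924459091
6.5 [220.1 256.2] brass [0.0001 0.0683]
10.0 [179.7 224.9] brass [ 0.0024 -0.0882]
band 136.5 [ 0.002  -0.0085]
```

arm_command(delta_rot=[[0,0,0],[0,0,0],[0,0,0],[0,0,0]], delta_pos=[[0,0.001,0],[0,0.002,0],[0,0.003,0],[0,0.003,0]], gripper=[1,1,1,1])

```text
time: 22.25
position: [0.642, -0.065, 0.0423]
tool_rot: [0.939, 0.036, 0.343, -0.013]
ft_force: [-2.7, -4.0, 6.9]
grip_width: 0.0177
grip_force: 30.0
```

arm_command(delta_rot=[[0,0,0],[0,0,0],[0,0,0],[0,0,0]], delta_pos=[[0.001,0.001,0],[0.001,0.001,-0.002],[0.001,0.001,-0.003],[0.001,0.001,-0.003]], gripper=[1,1,1,1])

```text
time: 22.58
position: [0.6419, -0.0651, 0.0424]
tool_rot: [0.939, 0.037, 0.342, -0.013]
ft_force: [11.3, 0.0, -16.5]
grip_width: 0.0178
grip_force: 30.0
```

arm_command(delta_rot=[[0,0,0],[0,0,0],[0,0,0],[0,0,0],[0,0,0],[0,0,0],[0,0,0],[0,0,0]], delta_pos=[[0,0,0],[0,0,0],[0,0,0],[0,0,0],[0,0,0],[0,0,0],[0,0,0],[0,0,0]], gripper=[-1,-1,-1,-1,-1,-1,-1,-1])

```text
time: 23.25
position: [0.6399, -0.064, 0.0445]
tool_rot: [0.939, 0.037, 0.342, -0.014]
ft_force: [0.0, 0.1, -0.4]
grip_width: 0.0634
grip_force: 0.0
```

```bash
python3 g.py
```

```text
t 23.25 tcp bench -0.038 -0.1635 0.0445 Frail 0.1 Flat 0.05 0.06337362850845236
7.5 [220.1 256.2] brass [0.0001 0.0684]
10.0 [179.7 224.9] brass [ 0.0024 -0.0882]
band 137.5 [ 0.002  -0.0085]
```

arm_command(delta_rot=[[0,0,0],[0,0,0],[0,0,0],[0,0,0],[0,0,0],[0,0,0],[0,0,0],[0,0,0],[0,0,0],[0,0,0]], delta_pos=[[0,0,0],[0,0,0],[0,0,0],[0,0,-0.01],[0,0,-0.03],[0,0,-0.06],[0,0,-0.09],[0,0,-0.12],[0,0,-0.12],[0,0,-0.12]], gripper=[-1,-1,-1,-1,-1,-1,-1,-1,-1,-1])

```text
time: 24.13
position: [0.5626, -0.0706, 0.1377]
tool_rot: [0.939, 0.037, 0.343, -0.013]
ft_force: [1.4, -0.6, -0.1]
grip_width: 0.0873
grip_force: 0.0
```

```bash
python3 g.py; python3 - <<'E'
from h import *
c=cam('top')
for r in blobs(c,105,125,120,50): 
    if r[1][0][0]<400: print('top band',r)
for r in blobs(c,12,28,90,90,3):
    w=onz(c,*r[1][0],.1)[:2]; b=((w-Rr)@N,(w-Rr)@D)
    if abs(b[0])<.03: print('brass',r[0],np.round(b,4))
for r in blobs(c,0,6,150,60,25): 
    w=onz(c,*r[1][0],.085)[:2]; print('red',np.round(r[1][0],1),np.round(((w-Rr)@N,(w-Rr)@D),4))
E
```

```text
t 24.1333 tcp bench -0.1155 -0.1638 0.1377 Frail -0.73 Flat 1.31 0.08734169900608024
6.5 [220.1 256.2] brass [0.0001 0.0683]
10.0 [179.7 224.9] brass [ 0.0024 -0.0882]
band 140.0 [ 0.002  -0.0085]
top band (134.0, ((288.9323425292969, 152.62059020996094), (8.283223152160645, 19.864395141601562), 85.60128784179688))
top band (4036.0, ((166.0, 26.0), (52.0, 100.0), 90.0))
brass 13.5 [ 0.0009 -0.0834]
red [ 19.5 389. ] [-0.5963  0.8066]
red [519.5 298.8] [-0.4767 -0.5991]
red [225.1 246.2] [-0.2549  0.206 ]
red [345.  167.5] [-0.0576 -0.1635]
```

```bash
python3 -c "
from rig import robot
print(robot.hand_in())"
```

```text
the job is handed in; nothing more can be done
None
```

Job handed in; it returned no verdict. The blue bar lies in the V-rests against the anvil with the probe pressed in about 4 mm (estimated from tool travel and wrist force), the carriage is released and still in the last pictures, and the red bar has not moved.

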